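Level the sprung panel stand and hold the spirit level down on it

TASK

Level the small panel stand so that a coat of varnish will lie flat on it: turn the black knob on its screw and lay the spirit level lengthwise in the pencilled outline on the wooden board, so that the bubble rests between the two black lines while you press the level down. The board rides up on its springs when nobody presses, so only the reading with the board pressed home on its frame counts. Finish while still pressing the level down, steadily and as with one or two fingers, and leave the other things on the table where they are.

Things in the scene. Friction and masses are not known exactly. Their poses are not given: they have to be found in the camera images.
- stand: fixed levelling stand: dark steel base plate 320 x 100 x 14 mm. Origin: centre of its underside; x runs along its length towards the knob end, z up. At its -x end (x = -140 mm, z = 50 mm) is the hinge pin (along y) of an aluminium frame; the frame carries a sprung pine board 250 x 74 x 12 mm
- knob_grip (a point): on the axis of the black fluted round levelling knob (36 mm diameter, 30 mm tall, its underside 84 mm and its top 114 mm above the table), 102 mm above the table, 135 mm from the stand's centre towards +x; the knob turns about the vertical, stays at this height and stays where it is left (friction about 0.06 N m, end stops far away). Turned clockwise as seen from above it raises the +x end of the frame by 0.018 rad for each radian of turn, counterclockwise lowers it
- cradle (a joint): tilt of the aluminium frame (rad) about the hinge, 0 = level, positive = knob end too high; driven only by the knob, pressing does not change it. It starts with the knob end too low (-0.055 to -0.030). The screw is 275 mm from the hinge
- board (a joint): angle of the wooden board above the frame (rad): 0 = pressed home on the frame, 0.02 = lifted by its springs as when nobody presses (also with the level lying on it). The board's tilt is cradle + board. About 3 N pressed on the level in its outline brings it home
- board_mark (a point): centre of the pencilled outline (154 x 30 mm) on the board's top face, 120 mm from the hinge axis and 15 mm above it, so about 65 mm above the table; its x runs along the board towards the knob, y across, z is the board's normal
- level: loose spirit level, aluminium with black ends, 150 mm long (its x) x 24 mm wide (y) x 38 mm tall (z), about 140 g; starts standing upright on the table. Origin: centre of its underside. In the middle of its top is a yellow-green vial with a white bubble 12 mm long, and two black lines 8.8 mm either side of the centre; may be gripped across its 24 mm width
- bubble (a joint): bubble position (m) along the level's +x from the middle of the vial: 0 = level; it runs to the higher end by 0.3 m per rad of tilt of the level, up to 18 mm, and takes about 1 s to settle
- sanding_block: bystander: loose brown cork block 40 x 70 x 24 mm; origin: centre of its underside
- small_tin: bystander: loose low round tin, 50 mm across, 21 mm tall; origin: centre of its underside

How it is judged:
By the outcome, as a careful person would: the job done as asked, in the order asked, and still so for the second after the job is handed in, while the arm keeps its last pose, push and grip.
It also fails if it takes over 61 s, if anything falls off the work surface, if the arm or the gripper's body presses on something with over 40 N, if the wrist force passes 120 N, or if a joint passes its speed limit or range.

ROBOT

A 6-joint arm with a two-finger parallel gripper is mounted at the origin on a cart in front of the work surface, level with it; the furniture and walls round the work are solid. World frame = base frame: x ahead of the robot, y to its left, z up, the work surface at z = 0. Lengths are in m, angles in degrees, forces in N, time in s.
With the tool pointing down it reaches from about 0.35 to 0.875 m from the base axis. Payload 4.2 kg.
Tool frame: the origin (TCP) lies on the front face of the gripper's body, between the roots of the fingers; the fingertips stand 70 mm ahead of it and the grasp point (between the pads) lies 51 mm ahead of it; x points along the fingers, y is the direction in which the jaws open and shut, and the axes are right-handed (so a half turn about x gives the same grasp; the last joint's range is limited). The gripper opens to 87 mm and grips with 3 to 60 N. Pads are 19 mm wide; open, the fingers measure 117 mm over their backs; the gripper's body (75 mm by 190 mm) begins 51 mm behind the grasp point.
Start: joints at [-61.043, 22.042, 0.453, 0, -68.411, -14.817], TCP at [0.153, -0.606, 0.292] pointing down, gripper open.
Joint ranges: [-179.83, 179.83], [-69.29, 118.12], [-61.27, 80.66], [-181.25, 117.63], [-171.15, -9.14], [-177.46, 177.46]. Speed limits (degrees/s): [159.86, 159.86, 180, 180, 180, 180].

INTERFACE

Orientations are given as a 3x3 rotation matrix whose columns are the frame's x, y, z axes.
In Python, from station import r, viewer, spotter gives the robot as it stands.
- The arm moves only by the tool move_arm, never from a script. Its argument "series" is a list that holds one entry, the list of rows, each a list of 7 numbers: the turn, a rotation vector about the world's x, y, z scaled (see below), then the shift along the world's x, y, z scaled (see below), then the opening, from 0 (shut) to 1 (fully open). A call has 1 to 20 rows; each row shifts and turns the pose as measured when the row begins; what a row does not reach is not made up. The controller multiplies each number of a shift by 60 mm and each number of a turn by 8 degrees. A row lasts 1/8 s, in which the tool goes at most 62.5 mm and 10.7 degrees, less where a joint would pass 70% of its speed; a pose out of reach is approached as far as the arm can. A call with a number of a shift or a turn outside -1 to 1 is refused whole. A call with a gripper value outside its range is refused whole. The fingers move at their own pace and stop on an object; the grip force is fixed at half the most. Time passes only in rows, so rows that do not move let the fingers close. It gives the time, the measured TCP pose, the force and the opening at its end, in the units of the state.
- r.sense(): the state, without advancing time (a new reading comes with each control period).
- viewer.capture(name): name is "scene" or "top" or "wrist"; returns (picture, depth): 384x512x3 uint8, red, green, blue; 384x512 float32, m along the optical axis (not along the pixel's ray), 0 where there is no reading.
- viewer.camera_params(name): a dict with "mtx" (3x3 intrinsics, pixels), "dist_coeffs" ([k1, k2, p1, p2, k3] as OpenCV has them; the pictures are not rectified), "pose" (4x4, takes a point from camera to world coordinates). Camera axes: x right, y down, z forward; pixel columns grow to the right and rows downward; lengths in m; the calibration is good to about 2 mm. A picture is of the moment at which its call begins: read the wrist's pose just before it. camera_params takes no time and is no camera call; for the wrist camera it gives the pose at the moment of the call.
- r.finish_job(): hands the job in, once; it reports no verdict.
Trained networks look in the newest picture that a camera, given by its name, has taken for a name from the list of things; names that differ only in an ending like _2 or _b are one class to them, and where a whole thing is asked for, a point or a joint stands for the part that bears it (a point fixed in the world has none). Each returns a list of dicts, best first, with "conf" (0 to 1); they miss things now and then, are a little off and sometimes report something else, mostly with a low value. They report only what shows in the picture. A call takes as long as a camera call.
- spotter.find_in(camera, name): "centre" ([column, row] in pixels, amid what is visible of it).
- spotter.trace(camera, name): "mask" (384x512 bool, what is visible of it) and "centre" ([column, row] in pixels, amid what is visible of it).
The state is a dict: "time_s": time; "joints": joint angles; "joint_velocities": joint speeds; "effort": joint torques, N m; "tcp_pos": TCP position; "ee_rot": TCP orientation; "wrist_force": force on the tool from outside, world axes, zero at the start; "moment": the same for the moment, N m; "gripper_width": opening from 0.0 (shut) to 1.0 (fully open).
Only numpy, scipy, OpenCV 4.12 (cv2) and the standard library are available. Lean on these libraries where they do the work, as an engineer would, in place of code of your own. Each camera call takes 0.05 s, during which the arm holds its last target.

## Working session

There is one attempt and no reset: what is moved stays moved. The work goes in short steps, Python scripts to look and compute and a tool call to move; the robot and the scene stay as the last step left them, time stands still between calls to the robot, and variables do not carry over. Pictures are saved under pics/ and viewed, and the job is handed in when it is done.

Besides the shell and the picture viewer there is one more tool, called after "Request:" by a JSON object that holds its "name" and its "arguments", one argument or row to a line. move_arm: Moves the arm, as the interface text tells. Its arguments: {"type":"object","properties":{"series":{"type":"array","items":{"type":"array","items":{"type":"array","items":{"type":"number","minimum":-1,"maximum":1}}}}},"required":["series"]}

```bash
mkdir -p pics; ls; cat > h.py <<'E'
import numpy as np, cv2
from station import r, viewer, spotter
def cap(n,f):
    p,d=viewer.capture(n); cv2.imwrite('pics/'+f+'.png',p[:,:,::-1]); return p,d
def w(n,uv,d,P=None):
    P=P or viewer.camera_params(n)
    uv=np.array(uv,float).reshape(-1,1,2)
    q=cv2.undistortPoints(uv,np.array(P['mtx']),np.array(P['dist_coeffs'])).reshape(-1,2)
    d=np.array(d).reshape(-1,1)
    c=np.hstack([q*d,d]); T=np.array(P['pose']); return c@T[:3,:3].T+T[:3,3]
def cloud(n,mask,dep):
    v,u=np.nonzero(mask&(dep>0)); return w(n,np.stack([u,v],1),dep[v,u])
E
python3 - <<'E'
from h import *
print(r.sense())
for n in ['scene','top','wrist']:
    p,d=cap(n,n+'0'); np.save(n+'0.npy',d)
    print(n,np.array(viewer.camera_params(n)['pose']).round(3).tolist())
    if n!='wrist':
      for t in ['stand','knob_grip','level','sanding_block','small_tin','board_mark']:
        for o in spotter.trace(n,t)[:2]:
            c=cloud(n,o['mask'],d); print(t,round(o['conf'],2),np.round(o['centre']),o['mask'].sum(),np.median(c,0).round(3),c.min(0).round(3),c.max(0).round(3))
E
```

```text
pics
{'time_s': 0.0, 'joints': array([-6.10426678e+01,  2.20902320e+01,  3.79615293e-01, -2.84782416e-02,
       -6.84109119e+01, -1.48155257e+01]), 'joint_velocities': array([ 0.00769823,  0.01206465, -0.0178358 , -0.0100689 ,  0.09746803,
        0.00025748]), 'effort': array([-5.52002075e-04, -3.90672112e+01,  1.87398559e+01,  4.21966508e+00,
        1.09457213e-02, -1.93088026e-04]), 'tcp_pos': array([ 0.15260253, -0.60561778,  0.29116521]), 'ee_rot': array([[-6.22524585e-04, -2.44144128e-01,  9.69738757e-01],
       [ 2.07962401e-03,  9.69736532e-01,  2.44144903e-01],
       [-9.99997644e-01,  2.16867821e-03, -9.59568402e-05]]), 'wrist_force': array([ 0.47615715, -0.83958169,  0.12728052]), 'moment': array([0.06242396, 0.03477309, 0.01097253]), 'gripper_width': 1.0000176911277083}
scene [[0.871, -0.223, 0.437, 0.038], [-0.49, -0.431, 0.758, -1.066], [0.019, -0.874, -0.485, 0.599], [0.0, 0.0, 0.0, 1.0]]
knob_grip 0.68 [265. 232.] 5004 [ 0.45  -0.388  0.045] [ 0.2   -0.687 -0.002] [ 0.647 -0.08   0.335]
sanding_block 0.6 [286. 197.] 370 [ 0.609 -0.23   0.023] [ 0.575 -0.255 -0.372
[... 558 characters left out ...]
 214.] 4756 [ 0.431 -0.332  0.062] [ 0.318 -0.496 -0.004] [ 0.562 -0.175  0.119]
level 0.67 [205. 190.] 673 [ 0.495 -0.152  0.037] [ 0.482 -0.226 -0.004] [ 0.524 -0.068  0.044]
level 0.48 [275. 214.] 4707 [ 0.431 -0.332  0.062] [ 0.318 -0.496 -0.002] [ 0.56  -0.174  0.119]
sanding_block 0.88 [235. 154.] 392 [ 0.61  -0.222  0.024] [ 0.574 -0.253  0.006] [ 0.651 -0.194  0.028]
small_tin 0.51 [329. 250.] 292 [ 0.352 -0.479  0.012] [ 0.326 -0.501 -0.002] [ 0.376 -0.455  0.025]
board_mark 0.93 [269. 216.] 2955 [ 0.427 -0.317  0.063] [ 0.335 -0.448  0.01 ] [ 0.531 -0.194  0.07 ]
wrist [[-0.246, 0.938, 0.246, 0.085], [0.969, 0.238, 0.062, -0.623], [-0.0, 0.254, -0.967, 0.385], [0.0, 0.0, 0.0, 1.0]]
```

View pics/top0.png

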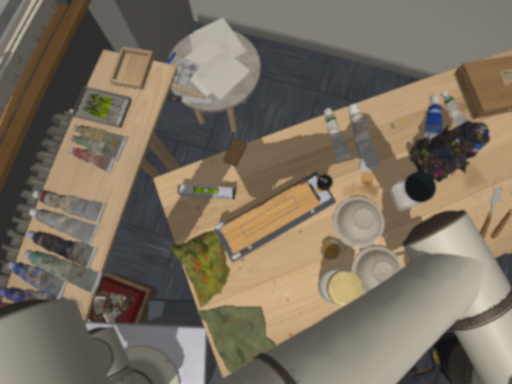

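View pics/scene0.png

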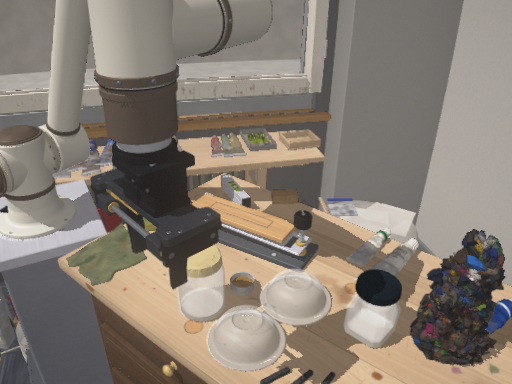

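View pics/wrist0.png

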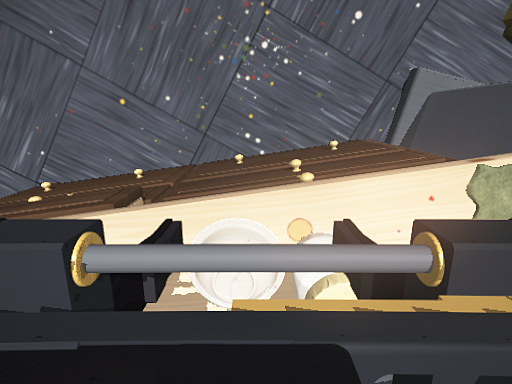

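```bash
python3 - <<'E'
from h import *
p=cv2.imread('pics/top0.png'); c=cv2.resize(p[140:300,150:400],None,fx=3.2,fy=3.2,interpolation=cv2.INTER_CUBIC); cv2.imwrite('pics/topz.png',c)
P=viewer.camera_params('wrist'); print(np.array(P['mtx'])[[0,0,1,1],[0,2,1,2]],np.array(viewer.camera_params('top')['mtx'])[[0,0,1,1],[0,2,1,2]])
d=np.load('top0.npy')
c=cloud('top',np.ones(d.shape,bool),d); np.save('c.npy',c)
def box(m,name):
    q=c[m]; (cx,cy),s,a=cv2.minAreaRect((q[:,:2]*1000).astype(np.float32)); print(name,len(q),cx,cy,s,a,q[:,2].max())
ns=np.array([spotter for spotter in []])
X,Y,Z=c.T
k=(Z>.1)&(Z<.125)&(X>.45)&(X<.62)&(Y<-.4)&(Y>-.55); box(k,'knob'); print(c[k].mean(0))
l=(Z>.03)&(Z<.05)&(X>.45)&(X<.54)&(Y<-.03)&(Y>-.24); box(l,'level')
l2=l&(Z>.036); print(c[l2].mean(0))
b=(Z>.055)&(Z<.08)&(X>.3)&(X<.56)&(Y<-.15)&(Y>-.47); box(b,'board')
A=np.c_[c[b][:,:2],np.ones(b.sum())]; print(np.linalg.lstsq(A,c[b][:,2],rcond=None)[0])
g=(X>.2)&(X<.75)&(Y<-.38)&(Y>-.75)&(Z>.02)
for y in np.arange(-.7,-.38,.04):
  print(round(y,2),[ (round(float(Z[g&(abs(Y-y)<.02)&(abs(X-x)<.02)].max(initial=0)),3)) for x in np.arange(.26,.74,.04)])
E
```

```text
[299.74459701 257.36421282 299.74459701 191.8429801 ] [355.8367978  260.58776789 355.8367978  189.29493559]
knob 198 507.64373779296875 -450.9732666015625 (36.662193298339844, 37.244075775146484) 46.09498977661133 0.11896426929129944
[ 0.5062595  -0.4502854   0.11317404]
level 524 498.188720703125 -151.52496337890625 (148.05470275878906, 24.67237663269043) 86.88703155517578 0.04383266609237524
[ 0.49798083 -0.15191671  0.03840462]
board 2996 428.7633972167969 -314.93109130859375 (97.03805541992188, 258.65631103515625) 31.532445907592773 0.06959304665825772
[-0.00418271  0.0145626   0.0695261 ]
-0.7 [0.0, 0.0, 0.0, 0.0, 0.0, 0.117, 0.118, 0.117, 0.043, 0.047, 0.0, 0.0]
-0.66 [0.0, 0.048, 0.038, 0.0, 0.0, 0.117, 0.118, 0.117, 0.0, 0.0, 0.0, 0.0]
-0.62 [0.051, 0.055, 0.052, 0.027, 0.047, 0.043, 0.0, 0.0, 0.0, 0.0, 0.0, 0.0]
-0.58 [0.574, 0.566, 0.051, 0.053, 0.056, 0.055, 0.0, 0.0, 0.0, 0.022, 0.03, 0.038]
-0.54 [0.578, 0.578, 0.573, 0.543, 0.055, 0.055, 0.0, 0.0, 0.0, 0.0, 0.028, 0.037]
-0.5 [0.595, 0.589, 0.573, 0.538, 0.049, 0.045, 0.0, 0.0, 0.0, 0.0, 0.0, 0.03]
-0.46 [0.615, 0.592, 0.563, 0.023, 0.0, 0.063, 0.119, 0.116, 0.0, 0.0, 0.0, 0.022]
-0.42 [0.627, 0.586, 0.0, 0.0, 0.065, 0.065, 0.116, 0.114, 0.0, 0.0, 0.0, 0.0]
```

View pics/topz.png

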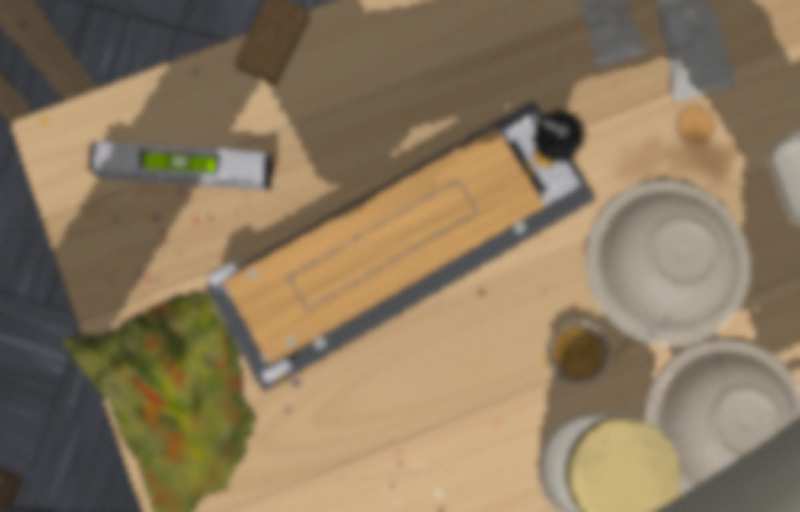

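Request:
{"name": "move_arm", "arguments": {
  "series": [
    [[0,0,-0.95,0.42,0.56,0,1],[0,0,-0.95,0.42,0.56,0,1],[0,0,-0.95,0.42,0.56,0,1],[0,0,-0.95,0.42,0.56,0,1],[0,0,-0.95,0.42,0.56,-0.1,1],[0,0,-0.95,0.42,0.56,-0.1,1],[0,0,-0.95,0.42,0.56,-0.1,1],[0,0,-0.95,0.42,0.56,-0.1,1]]
  ]
}}

```text
time_s: 1.75
tcp_pos: [0.3582, -0.3313, 0.2687]
ee_rot: [[0.002, 0.755, 0.656], [-0.004, 0.656, -0.755], [-1.0, -0.001, 0.005]]
wrist_force: [0.6, -0.2, -0.1]
gripper_width: 1.0
```

```bash
python3 - <<'E'
from h import *
s=r.sense(); print(s['joints'].round(1),s['tcp_pos'].round(4),s['ee_rot'].round(3)); R=s['ee_rot']; print(np.degrees(np.arctan2(R[1,2],R[0,2])))
P=viewer.camera_params('top'); d=np.load('top0.npy')
z=np.array([(288,280),(463,180),(478,212),(308,307)])/3.2+[150,140]
q=w('top',z,[d[int(v),int(u)] for u,v in z]); print(q.round(4),q.mean(0).round(4))
E
```

```text
[ -23.6    9.7  -20.5    0.2  -59.5 -115.5] [ 0.3582 -0.3313  0.2687] [[ 0.002  0.755  0.656]
 [-0.004  0.656 -0.755]
 [-1.    -0.001  0.005]]
-48.99164562567042
[[ 0.3981 -0.2456  0.0666]
 [ 0.48   -0.3817  0.0633]
 [ 0.455  -0.3937  0.0601]
 [ 0.3778 -0.2614  0.0634]] [ 0.4277 -0.3206  0.0634]
```

Request:
{"name": "move_arm", "arguments": {
  "series": [
    [[0,0,1,0.15,0.19,-0.09,1],[0,0,1,0.15,0.19,-0.09,1],[0,0,1,0.15,0.19,-0.09,1],[0,0,1,0.15,0.19,-0.09,1],[0,0,1,0.15,0.19,-0.09,1],[0,0,1,0.15,0.19,-0.09,1],[0,0,1,0.15,0.19,-0.09,1],[0,0,1,0.15,0.19,-0.09,1],[0,0,1,0.15,0.19,-0.09,1],[0,0,1,0.15,0.19,-0.09,1],[0,0,1,0.15,0.19,-0.09,1],[0,0,1,0.15,0.19,-0.09,1],[0,0,1,0.15,0.19,-0.09,1],[0,0,1,0.15,0.19,-0.09,1],[0,0,1,0.15,0.19,-0.09,1],[0,0,1,0,0,-0.09,1]]
  ]
}}

```text
time_s: 3.75
tcp_pos: [0.5008, -0.1519, 0.183]
ee_rot: [[0.006, -0.994, 0.111], [0.01, 0.111, 0.994], [-1.0, -0.005, 0.011]]
wrist_force: [0.8, 0.9, -0.4]
gripper_width: 0.997
```

```bash
cat >> h.py <<'E'
def st():
    s=r.sense(); R=s['ee_rot']; print('t',round(s['time_s'],2),'j',s['joints'].round(1),'tcp',s['tcp_pos'].round(4),'yaw',np.degrees(np.arctan2(R[1,2],R[0,2])).round(2),'x',R[:,0].round(4),'F',s['wrist_force'].round(1),'g',round(s['gripper_width'],3)); return s
E
python3 - <<'E'
from h import *
st(); p,d=cap('wrist','w1'); np.save('w1.npy',d)
X,Y,Z=(c:=cloud('wrist',np.ones(d.shape,bool),d)).T
l=(Z>.03)&(Z<.05)&(X>.44)&(X<.56)&(Y<-.03)&(Y>-.26)
print(l.sum(),cv2.minAreaRect((c[l][:,:2]*1000).astype(np.float32)))
E
```

```text
t 3.75 j [  0.6  18.5 -22.2  -0.8 -49.   -6.5] tcp [ 0.5008 -0.1519  0.183 ] yaw 83.6 x [ 0.0061  0.0101 -0.9999] F [ 0.8  0.9 -0.4] g 0.997
4055 ((497.4857482910156, -149.4016876220703), (150.5123748779297, 24.110288619995117), 87.1098861694336)
```

View pics/w1.png

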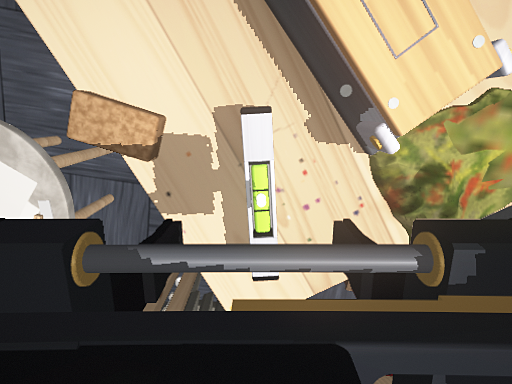

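Request:
{"name": "move_arm", "arguments": {
  "series": [
    [[-0.07,0.04,0.44,-0.05,0.04,-0.4,1],[0,0,0,0,0,-0.4,0.8],[0,0,0,0,0,-0.4,0.6],[0,0,0,0,0,-0.4,0.5],[0,0,0,0,0,0,0.5]]
  ]
}}

```text
time_s: 4.42
tcp_pos: [0.4983, -0.15, 0.0856]
ee_rot: [[0.003, -0.998, 0.055], [-0.0, 0.055, 0.998], [-1.0, -0.003, -0.0]]
wrist_force: [-0.4, 0.5, 2.1]
gripper_width: 0.628
```

```bash
python3 - <<'E'
from h import *
st()
E
```

```text
t 4.42 j [  1.1  26.4 -28.4   0.  -35.1  -4.3] tcp [ 0.4983 -0.15    0.0856] yaw 86.84 x [ 2.8e-03 -3.0e-04 -1.0e+00] F [-0.4  0.5  2.1] g 0.628
```

Request:
{"name": "move_arm", "arguments": {
  "series": [
    [[0,0.02,0.03,-0.01,0,-0.1,0.5],[0,0,0,0,0,0,0.3],[0,0,0,0,0,0,0],[0,0,0,0,0,0,0],[0,0,0,0,0,0,0],[0,0,0,0,0,0,0],[0,0,0,0,0,0,0]]
  ]
}}

```text
time_s: 5.3
tcp_pos: [0.499, -0.1501, 0.0822]
ee_rot: [[0.005, -0.999, 0.052], [-0.0, 0.052, 0.999], [-1.0, -0.005, -0.0]]
wrist_force: [-0.3, -0.4, -1.6]
gripper_width: 0.271
```

```bash
python3 - <<'E'
from h import *
st()
E
```

```text
t 5.3 j [  1.1  26.7 -28.5   0.1 -34.5  -4.2] tcp [ 0.499  -0.1501  0.0822] yaw 86.99 x [ 5.e-03 -4.e-04 -1.e+00] F [-0.3 -0.4 -1.6] g 0.271
```

Request:
{"name": "move_arm", "arguments": {
  "series": [
    [[0,0,0,0,0,0.5,0],[0,0,0,0,0,0.7,0],[0,0.02,0.7,-0.33,-0.25,0.7,0],[0,0.02,0.7,-0.33,-0.25,0.25,0],[0,0,0.7,-0.33,-0.25,0,0],[0,0,0.7,-0.33,-0.25,0,0],[0,0,0.7,-0.33,-0.25,0,0],[0,0,0.7,-0.33,-0.25,0,0],[0,0,0,0,0,0,0]]
  ]
}}

```text
time_s: 6.42
tcp_pos: [0.3745, -0.2418, 0.2141]
ee_rot: [[-0.001, -0.851, -0.525], [-0.003, -0.525, 0.851], [-1.0, 0.003, -0.002]]
wrist_force: [0.7, -0.2, -1.7]
gripper_width: 0.27
```

```bash
python3 - <<'E'
from h import *
st(); p,d=cap('wrist','w2'); np.save('w2.npy',d); np.save('w2P.npy',viewer.camera_params('wrist'),allow_pickle=True)
E
```

```text
t 6.42 j [-11.7   9.2 -30.3   0.2 -50.6  43.3] tcp [ 0.3745 -0.2418  0.2141] yaw 121.69 x [-0.0014 -0.0027 -1.    ] F [ 0.7 -0.2 -1.7] g 0.27
```

View pics/w2.png

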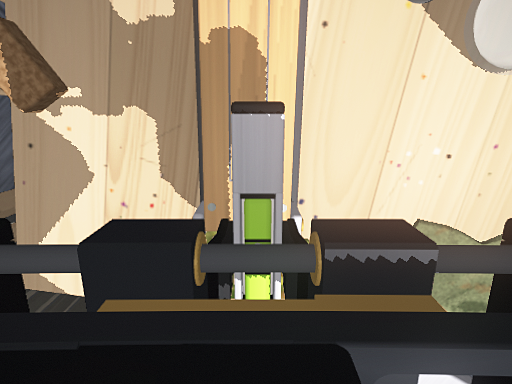

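```bash
python3 - <<'E'
from h import *
P=np.load('w2P.npy',allow_pickle=True).item(); d=np.load('w2.npy'); p=cv2.imread('pics/w2.png')
cv2.imwrite('pics/w2z.png',cv2.resize(p[0:110,180:330],None,fx=5,fy=5,interpolation=cv2.INTER_CUBIC))
def at(L): return w('wrist',L,[d[int(v),int(u)] for u,v in L],P)
for v in (5,30,60,90):
    row=cv2.cvtColor(p,cv2.COLOR_BGR2GRAY)[v,195:310].astype(int); print(v,row.tolist())
for v in (10,90): print(at([(215,v),(229,v),(268,v),(285,v)]).round(4).tolist())
E
```

```text
5 [73, 73, 65, 156, 197, 212, 213, 211, 211, 212, 214, 211, 207, 205, 206, 209, 212, 213, 213, 212, 210, 208, 206, 206, 207, 207, 207, 208, 211, 214, 216, 224, 205, 149, 183, 217, 223, 221, 221, 223, 223, 224, 225, 223, 223, 225, 227, 226, 226, 226, 223, 224, 223, 220, 216, 211, 208, 206, 204, 205, 204, 207, 211, 215, 219, 222, 221, 224, 222, 221, 221, 219, 222, 156, 159, 213, 209, 210, 214, 218, 219, 220, 223, 227, 229, 227, 226, 222, 219, 220, 220, 222, 220, 219, 219, 219, 220, 225, 227, 228, 229, 227, 224, 226, 188, 132, 123, 125, 122, 122, 122, 118, 113, 227, 244]
30 [67, 71, 69, 89, 158, 210, 217, 213, 215, 215, 215, 216, 214, 211, 218, 183, 122, 132, 133, 133, 134, 131, 129, 129, 131, 132, 131, 132, 133, 136, 138, 144, 133, 105, 111, 137, 144, 145, 143, 145, 146, 147, 146, 147, 147, 148, 150, 147, 142, 144, 155, 173, 226, 213, 210, 209, 210, 210, 210, 210, 209, 213, 217, 220, 225, 227, 227, 227, 221, 211, 213, 215, 190, 163, 195, 218, 215, 218, 221, 223, 223, 224, 228, 232, 228, 223, 223, 223, 223, 226, 226, 224, 223, 222, 223, 225, 227, 229, 225, 221, 220, 224, 231, 167, 124, 
[... 712 characters left out ...]
 140, 142, 141, 138, 137, 135, 136, 137, 137, 135, 135, 137, 142, 144, 142, 114, 96, 123, 145, 143, 142, 145, 146, 146, 144, 138, 135, 135, 138, 137, 136, 136, 138, 137, 137, 134, 136, 136, 134, 133, 132, 132, 134, 138, 138, 136, 139, 140, 143, 142, 141, 137, 138, 188, 167, 222, 228, 225, 225, 227, 218, 211, 219, 227, 229, 230, 230, 228, 228, 227, 228, 226, 225, 226, 225, 226, 223, 223, 225, 228, 227, 230, 229, 111, 128, 129, 124, 123, 125, 112, 214, 237, 227, 228, 232, 230, 228]
[[0.4744, -0.3453, 0.0641], [0.4662, -0.3509, 0.0624], [0.4423, -0.3659, 0.0621], [0.4318, -0.3721, 0.063]]
[[0.4476, -0.2982, 0.0643], [0.4386, -0.3039, 0.0634], [0.4131, -0.3198, 0.0627], [0.402, -0.3266, 0.0636]]
```

View pics/w2z.png

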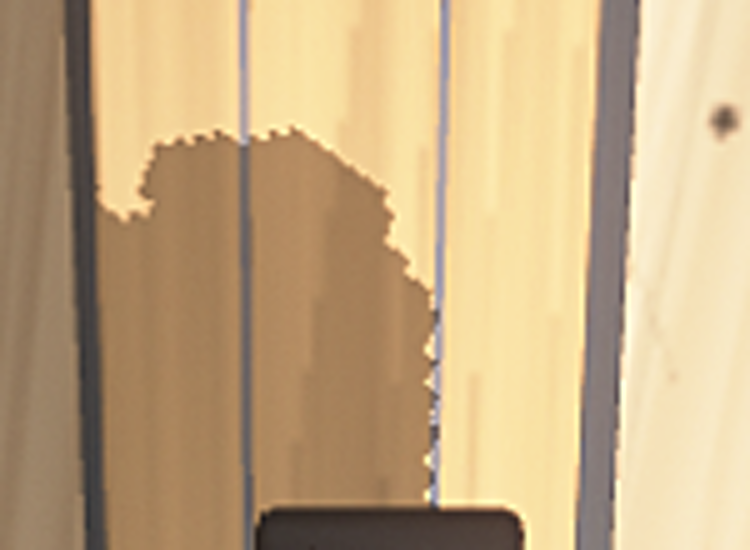

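Request:
{"name": "move_arm", "arguments": {
  "series": [
    [[0,0,-0.03,0.46,-0.64,-0.2,0],[0,0,0,0.46,-0.63,-0.2,0],[0,0,0,0,0,0,0],[0,0,0,0,0,0,0]]
  ]
}}

```text
time_s: 6.98
tcp_pos: [0.4348, -0.3183, 0.1893]
ee_rot: [[0.001, -0.853, -0.522], [-0.003, -0.522, 0.853], [-1.0, 0.001, -0.004]]
wrist_force: [0.5, 0.1, -1.2]
gripper_width: 0.272
```

```bash
python3 - <<'E'
from h import *
st(); np.save('w3P.npy',viewer.camera_params('wrist'),allow_pickle=True); p,d=cap('wrist','w3'); np.save('w3.npy',d); 
cv2.imwrite('pics/w3z.png',cv2.resize(p[0:200,180:330,::-1],None,fx=3,fy=3,interpolation=cv2.INTER_CUBIC))
E
```

```text
t 6.97 j [-18.9  19.4 -20.    0.2 -50.4  50.2] tcp [ 0.4348 -0.3183  0.1893] yaw 121.46 x [ 0.0014 -0.0034 -1.    ] F [ 0.5  0.1 -1.2] g 0.272
```

View pics/w3z.png

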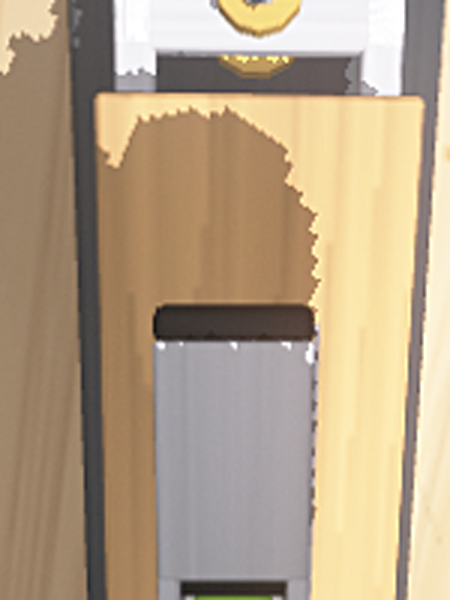

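```bash
python3 - <<'E'
from h import *
P=np.load('w3P.npy',allow_pickle=True).item(); d=np.load('w3.npy')
dr=np.array([.521,-.8535]); nr=np.array([.8535,.521]); t=np.array([.4348,-.3183])
for L in [[(215,33),(285,33),(320,33)],[(212,36),(250,36),(285,36),(318,36)],[(233,104),(283,104),(233,112),(283,112),(258,150)]]:
    q=w('wrist',L,[d[v,u] for u,v in L],P); print([(((a[:2]-t)@dr*1e3).round(1),((a[:2]-t)@nr*1e3).round(1),(a[2]*1e3).round(1)) for a in q])
X,Y,Z=(c:=cloud('wrist',np.ones(d.shape,bool),d)).T
s=(c[:,:2]-t)@dr*1e3; n=(c[:,:2]-t)@nr*1e3
m=(Z>.055)&(Z<.075)&(s>60)&(s<160)&(abs(n)<60)
for lo in range(60,160,10):
    k=m&(s>lo)&(s<lo+10); print(lo,k.sum(),n[k].min().round(1),n[k].max().round(1),Z[k].mean().round(4)) if k.sum() else 0
k=m&(abs(n)<25)&(Z>.059); print('s max',np.percentile(s[k],[50,95,99,100]))
k=(Z>.125)&(Z<.16)&(abs(n)<25)&(s>0)&(s<100);print('level end',s[k].max(),n[k].min(),n[k].max(),Z[k].mean())
k=k&(s>60);print(n[k].min(),n[k].max(),np.median(Z[k]))
E
```

```text
[(np.float64(120.4), np.float64(27.9), np.float64(61.5)), (np.float64(120.8), np.float64(-18.8), np.float64(60.2)), (np.float64(131.4), np.float64(-50.6), np.float64(15.4))]
[(np.float64(118.7), np.float64(30.0), np.float64(60.8)), (np.float64(118.8), np.float64(4.6), np.float64(61.2)), (np.float64(119.2), np.float64(-18.9), np.float64(59.5)), (np.float64(119.2), np.float64(-41.1), np.float64(59.4))]
[(np.float64(72.7), np.float64(10.3), np.float64(145.4)), (np.float64(72.8), np.float64(-11.6), np.float64(145.6)), (np.float64(69.4), np.float64(10.4), np.float64(144.9)), (np.float64(69.4), np.float64(-11.7), np.float64(145.1)), (np.float64(52.7), np.float64(-0.7), np.float64(145.4))]
60 693 -42.3 31.0 0.062
70 914 -42.2 31.4 0.0618
80 1609 -42.6 31.1 0.0616
90 1638 -42.5 30.7 0.0614
100 1709 -42.4 31.0 0.0613
110 1768 -42.7 30.8 0.061
120 375 -42.2 30.1 0.0606
s max [ 98.95559344 119.92882154 121.69292916 122.37328539]
level end 74.12365803402244 -23.71160457517102 22.733072430151275 0.14420851132311202
-12.290198477404859 11.602696961907078 0.14573177523258954
```

Request:
{"name": "move_arm", "arguments": {
  "series": [
    [[-0.02,-0.01,0,-0.09,0,0,0],[0,0,0,0,0,-0.3,0],[0,0,0,0,0,-0.3,0],[0,0,0,0,0,0,0],[0,0,0,0,0,0,0]]
  ]
}}

```text
time_s: 7.65
tcp_pos: [0.4278, -0.3153, 0.1564]
ee_rot: [[0.008, -0.851, -0.525], [-0.008, -0.525, 0.851], [-1.0, -0.002, -0.011]]
wrist_force: [0.6, 0.3, -1.8]
gripper_width: 0.274
```

```bash
python3 - <<'E'
from h import *
st()
E
```

```text
t 7.65 j [-18.7  21.  -23.5   0.4 -44.9  50.1] tcp [ 0.4278 -0.3153  0.1564] yaw 121.68 x [ 0.0078 -0.0084 -0.9999] F [ 0.6  0.3 -1.8] g 0.274
```

Request:
{"name": "move_arm", "arguments": {
  "series": [
    [[0.06,0.055,-0.03,0.03,-0.05,0,0],[0,0,0,0,0,-0.1,0],[0,0,0,0,0,0,0]]
  ]
}}

```text
time_s: 8.02
tcp_pos: [0.4304, -0.3187, 0.1518]
ee_rot: [[0.003, -0.853, -0.521], [-0.001, -0.521, 0.853], [-1.0, -0.002, -0.002]]
wrist_force: [-0.2, -0.4, -2.6]
gripper_width: 0.273
```

```bash
python3 - <<'E'
from h import *
st()
E
```

```text
t 8.03 j [-19.2  21.9 -22.8  -0.  -45.2  50.6] tcp [ 0.4304 -0.3187  0.1518] yaw 121.43 x [ 2.9e-03 -7.0e-04 -1.0e+00] F [-0.2 -0.4 -2.6] g 0.273
```

Request:
{"name": "move_arm", "arguments": {
  "series": [
    [[0,0,0,0,0,-0.07,0],[0,0,0,0,0,-0.05,0],[0,0,0,0,0,0,0]]
  ]
}}

```text
time_s: 8.4
tcp_pos: [0.4307, -0.3191, 0.145]
ee_rot: [[0.003, -0.853, -0.522], [-0.001, -0.522, 0.853], [-1.0, -0.002, -0.003]]
wrist_force: [0.6, 0.2, 0.1]
gripper_width: 0.27
```

```bash
python3 - <<'E'
from h import *
st()
E
```

```text
t 8.4 j [-19.2  22.4 -23.1   0.  -44.2  50.6] tcp [ 0.4307 -0.3191  0.145 ] yaw 121.46 x [ 0.003  -0.0015 -1.    ] F [0.6 0.2 0.1] g 0.27
```

Request:
{"name": "move_arm", "arguments": {
  "series": [
    [[0,0,0,0,0,0,0.5],[0,0,0,0,0,0,0.6],[0,0,0,0,0,0,0.6],[0,0,0,0,0,0.5,0.7],[0,0,0,0.1,-0.16,0.6,0.8],[0,0,0,-0.4,0.65,0.6,1],[0,0,0,-0.4,0.65,0,1],[0,0,0,0,0,0,1],[0,0,0,0,0,0,1],[0,0,0,0,0,0,1]]
  ]
}}

```text
time_s: 9.65
tcp_pos: [0.3888, -0.2497, 0.2497]
ee_rot: [[0.006, -0.853, -0.521], [-0.002, -0.521, 0.853], [-1.0, -0.004, -0.005]]
wrist_force: [-0.2, 0.1, -0.4]
gripper_width: 1.002
```

```bash
python3 - <<'E'
from h import *
st(); np.save('w4P.npy',viewer.camera_params('wrist'),allow_pickle=True); p,d=cap('wrist','w4'); np.save('w4.npy',d); 
E
```

```text
t 9.65 j [-12.5   8.2 -25.4   0.  -56.1  43.9] tcp [ 0.3888 -0.2497  0.2497] yaw 121.42 x [ 0.0057 -0.0019 -1.    ] F [-0.2  0.1 -0.4] g 1.002
```

View pics/w4.png

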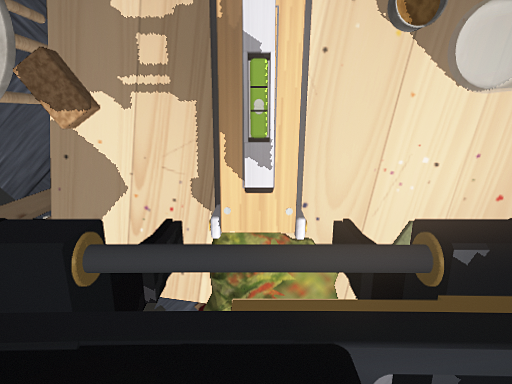

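```bash
python3 - <<'E'
from h import *
p=cv2.imread('pics/w4.png'); a=cv2.resize(p[45:150,235:285],None,fx=5.5,fy=5.5,interpolation=cv2.INTER_CUBIC); b=cv2.resize(p[0:210,205:315],None,fx=2.75,fy=2.75,interpolation=cv2.INTER_CUBIC); b=b[:a.shape[0]] if b.shape[0]>a.shape[0] else cv2.copyMakeBorder(b,0,a.shape[0]-b.shape[0],0,0,0)
cv2.imwrite('pics/w4z.png',np.hstack([a,b]))
E
```

```text
(no output)
```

View pics/w4z.png

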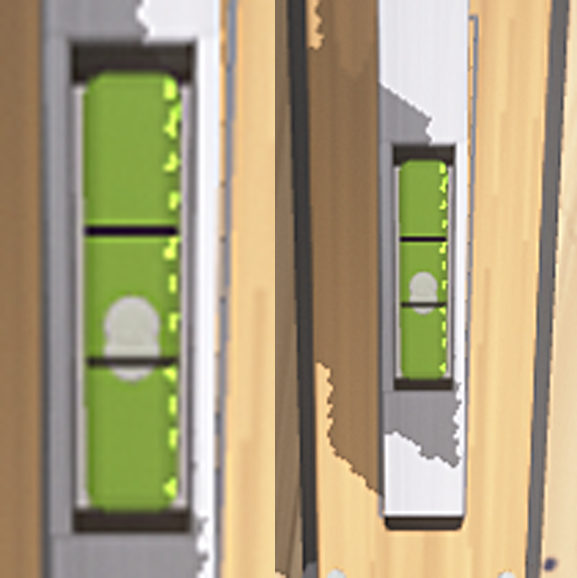

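```bash
python3 - <<'E'
from h import *
st(); P=np.load('w4P.npy',allow_pickle=True).item(); d=np.load('w4.npy')
p,d2=cap('wrist','w5'); np.save('w5.npy',d2)
pp=p[:,:,::-1]; cv2.imwrite('pics/w5z.png',cv2.resize(pp[45:150,235:285],None,fx=5.5,fy=5.5,interpolation=cv2.INTER_CUBIC))
dr=np.array([.521,-.8535]); nr=np.array([.8535,.521]); t=np.array([.4348,-.3183])
c=cloud('wrist',np.ones(d.shape,bool),d2)
Z=c[:,2]; s=(c[:,:2]-t)@dr*1e3; n=(c[:,:2]-t)@nr*1e3
k=(Z>.09)&(Z<.115)&(abs(n)<40)&(abs(s)<100); q=np.c_[s,n][k].astype(np.float32); print('level',cv2.minAreaRect(q),s[k].min(),s[k].max(),np.median(Z[k]))
m=(Z>.055)&(Z<.075)&(abs(n)<60)
for lo in range(-140,80,20):
    k=m&(s>lo)&(s<lo+20); print(lo,k.sum(),n[k].min().round(1),n[k].max().round(1)) if k.sum() else 0
k=m&(abs(n+5)<30)&(s<-50)&(Z>.058); print('smin',np.percentile(s[k],[0,1,5]))
z=np.array([(470,17),(474,300)],float); L=[(205+196/2.75,17/2.75),(205+194/2.75,150/2.75),(205+192/2.75,290/2.75)]
q=w('wrist',L,[d[int(v),int(u)+2] for u,v in L],P); print([(((a[:2]-t)@dr*1e3).round(1),((a[:2]-t)@nr*1e3).round(1),(a[2]*1e3).round(1)) for a in q])
E
```

```text
t 9.7 j [-12.5   8.2 -25.4   0.  -56.1  43.9] tcp [ 0.3889 -0.2498  0.2496] yaw 121.41 x [ 0.0056 -0.002  -1.    ] F [-0.5  0.4  0.8] g 1.003
level ((-5.649993896484375, -4.414555549621582), (141.63226318359375, 24.032445907592773), 0.20517846941947937) -76.49638915785758 65.12313802936639 0.10010419008640546
-140 746 -53.2 45.9
-120 1609 -51.4 43.1
-100 1375 -41.0 33.0
-80 986 -41.3 32.3
-60 1071 -41.3 32.5
-40 1109 -41.6 32.1
-20 1163 -41.8 31.5
0 1248 -41.8 31.9
20 1320 -42.0 31.3
40 1409 -42.2 31.4
60 1299 -42.2 31.7
smin [-127.6428982  -125.68675207 -123.20589045]
[(np.float64(71.9), np.float64(-18.7), np.float64(62.8)), (np.float64(35.4), np.float64(-18.7), np.float64(63.4)), (np.float64(-6.3), np.float64(-18.8), np.float64(63.7))]
```

View pics/w5z.png

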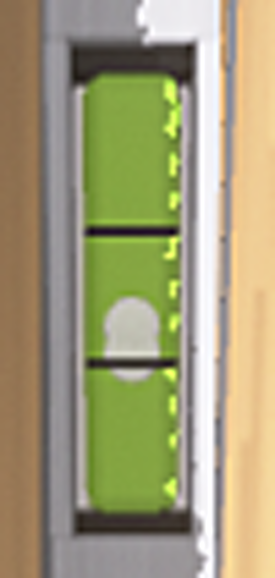

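Request:
{"name": "move_arm", "arguments": {
  "series": [
    [[0,0.04,0,0.38,-0.62,-0.1,1],[0,0,0,0.38,-0.62,-0.1,1],[0,0,0,0.38,-0.62,-0.1,1],[0,0,0,0.36,-0.6,-0.1,1],[0,0,0,0,0,0,1]]
  ]
}}

```text
time_s: 10.38
tcp_pos: [0.482, -0.4045, 0.2211]
ee_rot: [[-0.004, -0.854, -0.52], [-0.0, -0.52, 0.854], [-1.0, 0.003, 0.001]]
wrist_force: [-0.5, 0.5, -0.5]
gripper_width: 1.002
```

```bash
python3 - <<'E'
from h import *
st(); p,d=cap('wrist','w6'); np.save('w6.npy',d)
c=cloud('wrist',np.ones(d.shape,bool),d); X,Y,Z=c.T
k=(Z>.105)&(Z<.125)&(abs(X-.508)<.04)&(abs(Y+.45)<.04); q=(c[k][:,:2]*1000).astype(np.float32); print(k.sum(),cv2.minEnclosingCircle(q),cv2.minAreaRect(q),np.median(Z[k]))
E
```

```text
t 10.38 j [-25.2  25.6  -4.6   0.1 -60.   56.5] tcp [ 0.482  -0.4045  0.2211] yaw 121.33 x [-3.6e-03 -5.0e-04 -1.0e+00] F [-0.5  0.5 -0.5] g 1.002
2353 ((507.01495361328125, -448.9389953613281), 19.144601821899414) ((506.94049072265625, -449.1058654785156), (37.5462760925293, 36.965484619140625), 38.068294525146484) 0.1144990626026447
```

View pics/w6.png

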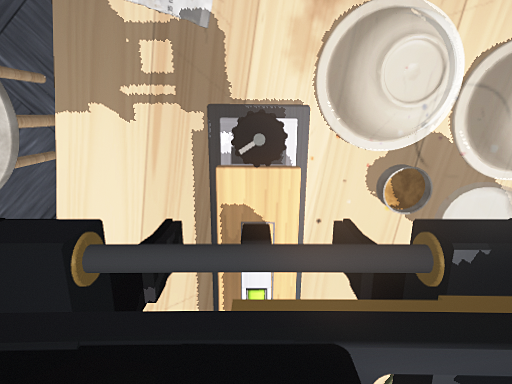

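Request:
{"name": "move_arm", "arguments": {
  "series": [
    [[0,-0.02,0,0.2,-0.36,0,1],[0,0,0,0.2,-0.36,0,1],[0,0,0,0,0,-0.4,0.8],[0,0,0,0,0,-0.3,0.8],[0,0,0,0,0,0,0.8]]
  ]
}}

```text
time_s: 11.05
tcp_pos: [0.5041, -0.4448, 0.179]
ee_rot: [[-0.003, -0.853, -0.522], [0.002, -0.522, 0.853], [-1.0, 0.001, 0.003]]
wrist_force: [-0.0, 0.2, 0.3]
gripper_width: 0.818
```

```bash
python3 - <<'E'
from h import *
st()
E
```

```text
t 11.05 j [-27.7  31.7  -0.5  -0.  -57.9  59.1] tcp [ 0.5041 -0.4448  0.179 ] yaw 121.43 x [-0.0028  0.0018 -1.    ] F [-0.   0.2  0.3] g 0.818
```

Request:
{"name": "move_arm", "arguments": {
  "series": [
    [[-0.01,-0.02,0,0.05,-0.08,-0.15,0.8],[0,0,0,0,0,-0.25,0.7],[0,0,0,0,0,0,0.6]]
  ]
}}

```text
time_s: 11.42
tcp_pos: [0.5076, -0.4495, 0.1555]
ee_rot: [[0.002, -0.853, -0.522], [-0.001, -0.522, 0.853], [-1.0, -0.001, -0.002]]
wrist_force: [0.8, -1.1, -1.1]
gripper_width: 0.671
```

```bash
python3 - <<'E'
from h import *
st()
E
```

```text
t 11.43 j [-27.9  33.4  -1.2  -0.  -55.2  59.4] tcp [ 0.5076 -0.4495  0.1555] yaw 121.49 x [ 2.3e-03 -9.0e-04 -1.0e+00] F [ 0.8 -1.1 -1.1] g 0.671
```

Request:
{"name": "move_arm", "arguments": {
  "series": [
    [[0,0,0,0,0,0,0.4],[0,0,0,0,0,0,0.2],[0,0,0,0,0,0,0],[0,0,0,0,0,0,0],[0,0,0,0,0,0,0],[0,0,0,0,0,0,0]]
  ]
}}

```text
time_s: 12.18
tcp_pos: [0.5079, -0.4498, 0.1563]
ee_rot: [[0.004, -0.853, -0.522], [-0.002, -0.522, 0.853], [-1.0, -0.002, -0.004]]
wrist_force: [-0.3, -0.4, -0.3]
gripper_width: 0.405
```

Request:
{"name": "move_arm", "arguments": {
  "series": [
    [[0,0,-0.6,0,0,0,0],[0,0,-0.8,0,0,0,0],[0,0,-0.8,0,0,0,0],[0,0,-0.8,0,0,0,0],[0,0,-0.8,0,0,0,0],[0,0,-0.8,0,0,0,0]]
  ]
}}

```text
time_s: 12.92
tcp_pos: [0.5081, -0.4497, 0.1563]
ee_rot: [[0.002, -0.994, 0.111], [-0.004, 0.111, 0.994], [-1.0, -0.002, -0.004]]
wrist_force: [0.1, -0.3, -0.5]
gripper_width: 0.409
```

```bash
python3 - <<'E'
from h import *
s=st(); print(s['moment'])
E
```

```text
t 12.93 j [-27.8  33.4  -1.2   0.2 -55.2  21.3] tcp [ 0.5081 -0.4497  0.1563] yaw 83.6 x [ 0.0016 -0.0039 -1.    ] F [ 0.1 -0.3 -0.5] g 0.409
[-0.04095892  0.06272453  0.04907621]
```

Request:
{"name": "move_arm", "arguments": {
  "series": [
    [[0,0,-1,0,0,0,0],[0,0,-1,0,0,0,0],[0,0,-1,0,0,0,0],[0,0,-1,0,0,0,0],[0,0,-1,0,0,0,0],[0,0,-1,0,0,0,0],[0,0,-1,0,0,0,0],[0,0,-1,0,0,0,0],[0,0,-1,0,0,0,0],[0,0,-1,0,0,0,0],[0,0,-0.8,0,0,0,0],[0,0,0,0,0,0,0]]
  ]
}}

```text
time_s: 14.42
tcp_pos: [0.5086, -0.4498, 0.1563]
ee_rot: [[-0.004, 0.095, 0.995], [-0.003, 0.995, -0.095], [-1.0, -0.003, -0.004]]
wrist_force: [-0.5, -0.1, -1.1]
gripper_width: 0.408
```

```bash
python3 - <<'E'
from h import *
s=st(); print(s['moment'])
E
```

```text
t 14.43 j [-27.8  33.6  -1.    0.3 -55.6 -67.8] tcp [ 0.5086 -0.4498  0.1563] yaw -5.46 x [-0.0044 -0.0028 -1.    ] F [-0.5 -0.1 -1.1] g 0.408
[-0.08797641 -0.0332411  -0.05249534]
```

Request:
{"name": "move_arm", "arguments": {
  "series": [
    [[0,0,0,0,0,0,0.6],[0,0,0,0,0,0,0.8],[0,0,0,0,0,0,0.8],[0.02,-0.03,0,0,0,0.5,0.8],[0,0,0,0,0,0.7,0.5],[0,0,-1,0,0,0.5,0],[0,0,-1,0,0,0,0],[0,0,-1,0,0,0,0],[0,0,-1,0,0,0,0],[0,0,-1,0,0,0,0],[0,0,-1,0,0,0,0],[0,0,-0.65,0,0,0,0],[0,0,0,0,0,0,0]]
  ]
}}

```text
time_s: 16.05
tcp_pos: [0.5083, -0.4493, 0.2635]
ee_rot: [[0.004, 0.865, 0.501], [-0.001, 0.501, -0.865], [-1.0, 0.003, 0.003]]
wrist_force: [-0.3, 0.4, -0.2]
gripper_width: 0.005
```

```bash
python3 - <<'E'
from h import *
st(); np.save('w7P.npy',viewer.camera_params('wrist'),allow_pickle=True); p,d=cap('wrist','w7'); np.save('w7.npy',d); 
E
```

```text
t 16.05 j [ -27.9   28.2    6.3   -0.   -67.8 -122.1] tcp [ 0.5083 -0.4493  0.2635] yaw -59.93 x [ 0.0037 -0.0012 -1.    ] F [-0.3  0.4 -0.2] g 0.005
```

View pics/w7.png

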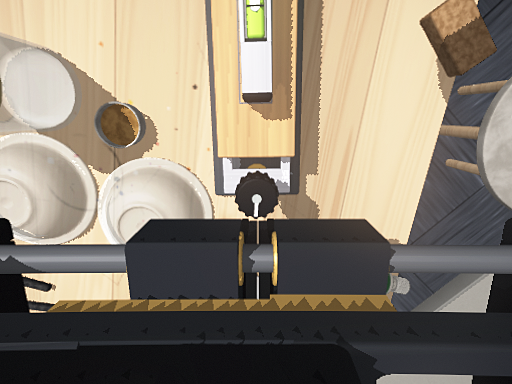

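Request:
{"name": "move_arm", "arguments": {
  "series": [
    [[0,0.03,0.15,-0.31,0.52,0,0],[0,0,0,-0.31,0.52,0,0],[0,0,0,-0.3,0.5,0,0],[0,0,0,0,0,0,0],[0,0,0,0,0,0,0]]
  ]
}}

```text
time_s: 16.73
tcp_pos: [0.4518, -0.355, 0.2633]
ee_rot: [[0.0, 0.85, 0.526], [-0.002, 0.526, -0.85], [-1.0, -0.001, 0.002]]
wrist_force: [-0.0, 0.2, 0.0]
gripper_width: 0.004
```

```bash
python3 - <<'E'
from h import *
st(); np.save('w8P.npy',viewer.camera_params('wrist'),allow_pickle=True); p,d=cap('wrist','w8'); np.save('w8.npy',d); 
cv2.imwrite('pics/w8z.png',cv2.resize(p[0:230,170:350,::-1],None,fx=2.6,fy=2.6,interpolation=cv2.INTER_CUBIC))
E
```

```text
t 16.73 j [-2.200e+01  1.840e+01 -9.400e+00  1.000e-01 -6.210e+01 -1.263e+02] tcp [ 0.4518 -0.355   0.2633] yaw -58.24 x [ 3.0e-04 -1.9e-03 -1.0e+00] F [-0.   0.2  0. ] g 0.004
```

View pics/w8z.png

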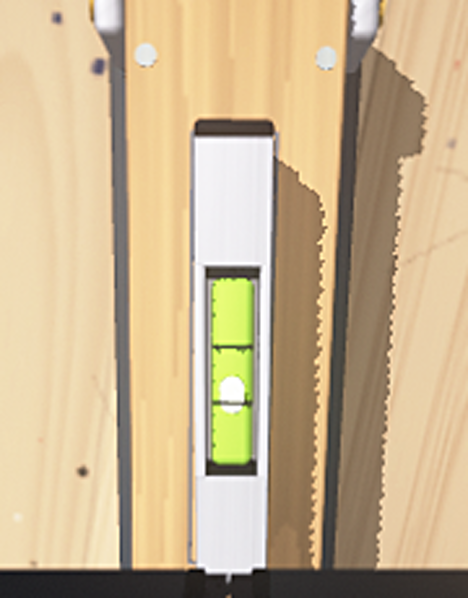

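```bash
python3 - <<'E'
from h import *
P=np.load('w8P.npy',allow_pickle=True).item(); d=np.load('w8.npy'); p=cv2.imread('pics/w8.png')
cv2.imwrite('pics/w8y.png',cv2.resize(p[180:225,225:290],None,fx=10,fy=10,interpolation=cv2.INTER_CUBIC))
dr=np.array([.521,-.8535]); nr=np.array([.8535,.521]); t=np.array([.4348,-.3183])
def sn(L):
    q=w('wrist',L,[d[int(v),int(u)] for u,v in L],P); return [(((a[:2]-t)@dr*1e3).round(1),((a[:2]-t)@nr*1e3).round(1),(a[2]*1e3).round(1)) for a in q]
print(sn([(242,216.2),(241.5,216.2),(242,180),(242,120)]))
print('ends',sn([(260,47),(260,49),(260,51),(260,217),(257,219)]))
for u in range(244,264,3): print(u,[ (v,d[v,u].round(4)) for v in list(range(42,54))+list(range(212,224))])
E
```

```text
[(np.float64(71.9), np.float64(-20.4), np.float64(69.5)), (np.float64(72.2), np.float64(-20.9), np.float64(68.6)), (np.float64(34.6), np.float64(-20.2), np.float64(68.9)), (np.float64(-22.5), np.float64(-19.9), np.float64(68.6))]
ends [(np.float64(-77.7), np.float64(-4.0), np.float64(104.3)), (np.float64(-76.4), np.float64(-4.0), np.float64(103.6)), (np.float64(-74.9), np.float64(-4.0), np.float64(104.4)), (np.float64(58.7), np.float64(-2.6), np.float64(108.5)), (np.float64(60.7), np.float64(-5.2), np.float64(108.2))]
244 [(42, np.float32(0.2659)), (43, np.float32(0.2649)), (44, np.float32(0.2662)), (45, np.float32(0.2662)), (46, np.float32(0.2647)), (47, np.float32(0.2651)), (48, np.float32(0.2671)), (49, np.float32(0.2651)), (50, np.float32(0.2661)), (51, np.float32(0.2668)), (52, np.float32(0.2669)), (53, np.float32(0.2664)), (212, np.float32(0.3017)), (213, np.float32(0.3019)), (214, np.float32(0.3025)), (215, np.float32(0.3035)), (216, np.float32(0.3021)), (217, np.float32(0.3041)), (218, np.float32(0.1707)), (219, np.float32(0.17)), (220, np.float32(0.168)), (221, np.float32(0.
[... 3186 characters left out ...]
0.171)), (222, np.float32(0.1693)), (223, np.float32(0.1675))]
262 [(42, np.float32(0.2655)), (43, np.float32(0.2658)), (44, np.float32(0.2662)), (45, np.float32(0.2334)), (46, np.float32(0.2311)), (47, np.float32(0.232)), (48, np.float32(0.2313)), (49, np.float32(0.2318)), (50, np.float32(0.231)), (51, np.float32(0.2311)), (52, np.float32(0.2308)), (53, np.float32(0.2318)), (212, np.float32(0.2622)), (213, np.float32(0.2633)), (214, np.float32(0.262)), (215, np.float32(0.2617)), (216, np.float32(0.2631)), (217, np.float32(0.2626)), (218, np.float32(0.2635)), (219, np.float32(0.2637)), (220, np.float32(0.1717)), (221, np.float32(0.1715)), (222, np.float32(0.1688)), (223, np.float32(0.1678))]
```

View pics/w8y.png

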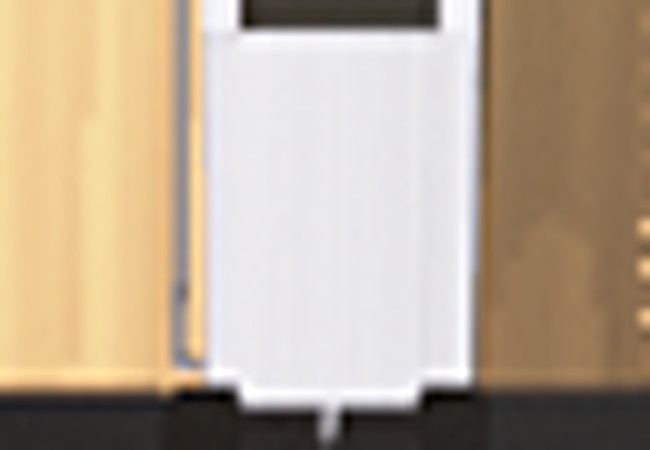

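Request:
{"name": "move_arm", "arguments": {
  "series": [
    [[0,0,0,-0.25,0.42,0,0],[0,0,0,-0.25,0.42,0,0],[0,0,0,0,0,0,0],[0,0,0,0,0,0,0]]
  ]
}}

```text
time_s: 17.27
tcp_pos: [0.4236, -0.3065, 0.2626]
ee_rot: [[0.001, 0.851, 0.525], [-0.003, 0.525, -0.851], [-1.0, -0.001, 0.003]]
wrist_force: [0.8, 0.3, 0.6]
gripper_width: 0.008
```

```bash
python3 - <<'E'
from h import *
st(); P=viewer.camera_params('wrist'); p,d=cap('wrist','w9'); np.save('w9.npy',d); np.save('w9P.npy',P,allow_pickle=True)
cv2.imwrite('pics/w9z.png',cv2.resize(p[40:200,200:310,::-1],None,fx=3.7,fy=3.7,interpolation=cv2.INTER_CUBIC))
E
```

```text
t 17.27 j [ -18.    13.5  -16.5    0.2  -59.9 -130.4] tcp [ 0.4236 -0.3065  0.2626] yaw -58.31 x [ 9.0e-04 -2.8e-03 -1.0e+00] F [0.8 0.3 0.6] g 0.008
```

View pics/w9z.png

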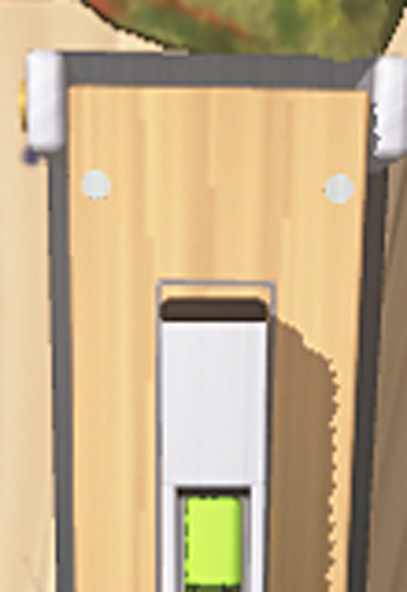

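```bash
python3 - <<'E'
from h import *
P=np.load('w9P.npy',allow_pickle=True).item(); d=np.load('w9.npy')
dr=np.array([.521,-.8535]); nr=np.array([.8535,.521]); t=np.array([.4348,-.3183])
f=lambda x,y:(200+x/3.7-.35,40+y/3.7-.35)
L=[f(216,283),f(160,300),f(272,300),f(216,298),f(163,400),f(267,400),f(215,88)]
D=[d[118,258],d[118,258],d[118,258],np.median(d[124:130,255:262]),np.median(d[145:150,250:262]),np.median(d[145:150,250:262]),d[66,258]]
q=w('wrist',L,D,P); print([(((a[:2]-t)@dr*1e3).round(1),((a[:2]-t)@nr*1e3).round(1),(a[2]*1e3).round(1)) for a in q])
print([((np.array(P['pose'])[:2,3]-t)@dr)])
E
```

```text
[(np.float64(-82.0), np.float64(-3.7), np.float64(66.4)), (np.float64(-77.7), np.float64(-17.8), np.float64(67.5)), (np.float64(-77.9), np.float64(10.4), np.float64(67.5)), (np.float64(-79.2), np.float64(-3.7), np.float64(102.9)), (np.float64(-56.9), np.float64(-15.5), np.float64(104.9)), (np.float64(-57.1), np.float64(7.9), np.float64(104.9)), (np.float64(-127.6), np.float64(-4.3), np.float64(64.7))]
[np.float64(-0.08553204398567642)]
```

Request:
{"name": "move_arm", "arguments": {
  "series": [
    [[0.02,0.01,0,0.23,-0.39,-0.2,0],[0,0,0,0.23,-0.38,-0.3,0],[0,0,0,0,0,-0.4,0],[0,0,0,0,0,-0.2,0],[0,0,0,0,0,0,0],[0,0,0,0,0,0,0]]
  ]
}}

```text
time_s: 18.08
tcp_pos: [0.455, -0.3584, 0.1949]
ee_rot: [[0.002, 0.852, 0.524], [-0.003, 0.524, -0.852], [-1.0, 0.0, 0.003]]
wrist_force: [-1.1, 0.1, -0.2]
gripper_width: 0.005
```

```bash
python3 - <<'E'
from h import *
st()
E
```

```text
t 18.07 j [-2.220e+01  2.260e+01 -1.390e+01  1.000e-01 -5.330e+01 -1.263e+02] tcp [ 0.455  -0.3584  0.1949] yaw -58.41 x [ 0.002  -0.0025 -1.    ] F [-1.1  0.1 -0.2] g 0.005
```

Request:
{"name": "move_arm", "arguments": {
  "series": [
    [[0.02,0.01,0,-0.06,0.09,-0.12,0],[0,0,0,0,0,-0.12,0],[0,0,0,0,0,0,0],[0,0,0,0,0,0,0]]
  ]
}}

```text
time_s: 18.58
tcp_pos: [0.4517, -0.3524, 0.1816]
ee_rot: [[0.004, 0.851, 0.525], [-0.001, 0.525, -0.851], [-1.0, 0.003, 0.003]]
wrist_force: [-0.5, 0.4, -0.2]
gripper_width: 0.001
```

```bash
python3 - <<'E'
from h import *
st()
E
```

```text
t 18.57 j [ -21.8   22.8  -15.7   -0.   -51.2 -126.6] tcp [ 0.4517 -0.3524  0.1816] yaw -58.35 x [ 0.0039 -0.0011 -1.    ] F [-0.5  0.4 -0.2] g 0.001
```

Request:
{"name": "move_arm", "arguments": {
  "series": [
    [[0,0,0,0,0,-0.07,0],[0,0,0,0,0,-0.07,0],[0,0,0,0,0,-0.05,0]]
  ]
}}

```text
time_s: 18.95
tcp_pos: [0.4527, -0.3534, 0.1723]
ee_rot: [[0.006, 0.851, 0.526], [-0.004, 0.526, -0.851], [-1.0, 0.003, 0.007]]
wrist_force: [-2.8, 4.0, 16.3]
gripper_width: 0.004
```

```bash
python3 - <<'E'
from h import *
st()
E
```

```text
t 18.95 j [-2.180e+01  2.350e+01 -1.630e+01  1.000e-01 -4.980e+01 -1.266e+02] tcp [ 0.4527 -0.3534  0.1723] yaw -58.27 x [ 0.0062 -0.0041 -1.    ] F [-2.8  4.  16.3] g 0.004
```

Request:
{"name": "move_arm", "arguments": {
  "series": [
    [[0,0,0,0,0,-0.02,0],[0,0,0,0,0,-0.02,0],[0,0,0,0,0,-0.02,0]]
  ]
}}

```text
time_s: 19.32
tcp_pos: [0.4525, -0.3532, 0.1729]
ee_rot: [[0.006, 0.85, 0.527], [-0.005, 0.527, -0.85], [-1.0, 0.003, 0.007]]
wrist_force: [-2.2, 2.5, 7.2]
gripper_width: 0.006
```

```bash
python3 - <<'E'
from h import *
for i in range(8):
    s=st() if i in(0,7) else r.sense(); p,d=viewer.capture('wrist'); print(r.sense()['wrist_force'].round(1))
cv2.imwrite('pics/w10.png',p[:,:,::-1]); st()
cv2.imwrite('pics/w10z.png',cv2.resize(p[60:230,200:310,::-1],None,fx=3.5,fy=3.5,interpolation=cv2.INTER_CUBIC))
E
```

```text
t 19.32 j [ -21.7   23.4  -16.3    0.2  -49.8 -126.6] tcp [ 0.4525 -0.3532  0.1729] yaw -58.19 x [ 0.0061 -0.005  -1.    ] F [-2.2  2.5  7.2] g 0.006
[-1.7  2.   7.1]
[-1.2  1.7  7.6]
[-2.3  1.7  7.2]
[-1.6  2.8  7.9]
[-1.6  1.8  7.4]
[-1.3  1.7  7.5]
[-2.2  3.2  8.2]
t 19.68 j [ -21.8   23.4  -16.3    0.2  -49.8 -126.6] tcp [ 0.4526 -0.3532  0.1729] yaw -58.2 x [ 0.0061 -0.0049 -1.    ] F [-2.2  3.2  8.2] g 0.006
[-2.1  3.3  8. ]
t 19.73 j [ -21.8   23.4  -16.3    0.2  -49.8 -126.6] tcp [ 0.4525 -0.3532  0.1729] yaw -58.2 x [ 0.0061 -0.0049 -1.    ] F [-2.1  3.3  8. ] g 0.007
```

View pics/w10z.png

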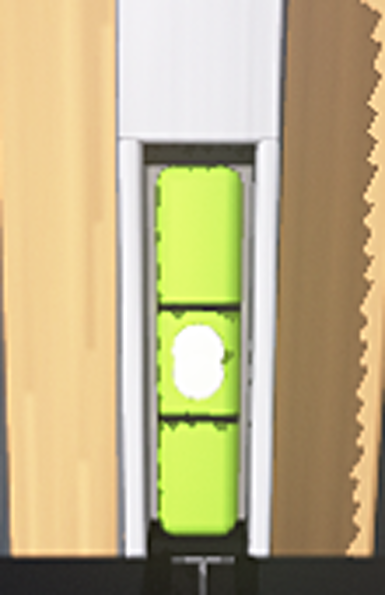

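```bash
python3 - <<'E'
from h import *
for i in range(16): p,d=viewer.capture('wrist')
st(); cv2.imwrite('pics/w11.png',p[:,:,::-1])
a=cv2.resize(p[0:230,180:340,::-1],None,fx=2.5,fy=2.5,interpolation=cv2.INTER_CUBIC)
q,_=viewer.capture('top'); b=cv2.resize(q[140:285,160:350,::-1],None,fx=2,fy=2,interpolation=cv2.INTER_CUBIC); b=cv2.copyMakeBorder(b,0,a.shape[0]-b.shape[0],0,0,0)
cv2.imwrite('pics/fin.png',np.hstack([a,b])); st()
E
```

```text
t 20.52 j [ -21.7   23.4  -16.3    0.2  -49.8 -126.6] tcp [ 0.4526 -0.3532  0.1729] yaw -58.19 x [ 0.0061 -0.0049 -1.    ] F [-1.1  2.8  7.4] g 0.007
t 20.57 j [ -21.7   23.4  -16.3    0.2  -49.8 -126.6] tcp [ 0.4525 -0.3532  0.1729] yaw -58.19 x [ 0.006  -0.0049 -1.    ] F [-0.6  2.5  7.6] g 0.002
```

View pics/fin.png

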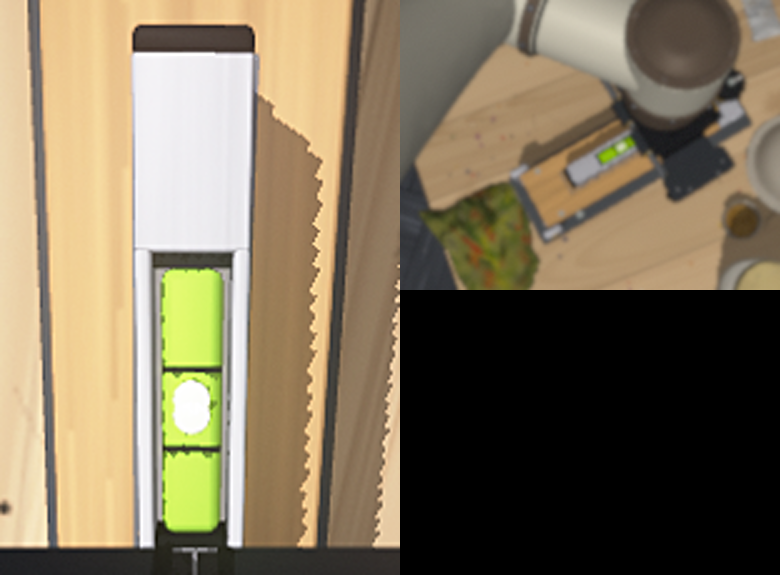

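```bash
python3 - <<'E'
from h import *
p,d=viewer.capture('wrist'); c=cloud('wrist',np.ones(d.shape,bool),d)
dr=np.array([.521,-.8535]); nr=np.array([.8535,.521]); t=np.array([.4348,-.3183])
Z=c[:,2]; s=(c[:,:2]-t)@dr*1e3; n=(c[:,:2]-t)@nr*1e3
k=(Z>.09)&(Z<.115)&(abs(n)<25)&(s>-100)&(s<-30); print(s[k].min(),np.percentile(s[k],1),n[k].min(),n[k].max(),np.median(Z[k])); st()
E
```

```text
-77.72112059192705 -77.00905403821737 -16.237516879651515 7.795134854342241 0.10304909382532243
t 20.62 j [ -21.7   23.4  -16.3    0.2  -49.8 -126.6] tcp [ 0.4525 -0.3532  0.1729] yaw -58.19 x [ 0.006  -0.0049 -1.    ] F [-1.4  1.6  7.1] g 0.004
```

```bash
python3 - <<'E'
from h import *
print(r.finish_job()); st()
E
```

```text
the job is handed in; nothing more can be done
None
the job is handed in; nothing more can be done
```

The stand now reads level with the board pressed home, and I handed the job in at about 20.6 s of the 61 s while still pressing the level.

I laid the level in the pencilled outline and read the bubble with the board still up on its springs. From that I worked out that the frame was about 0.040 rad too low at the knob end. I turned the knob 127° clockwise, then pressed down on the knob half of the level with the closed fingertips.

**Bubble:** in the last pictures it rests between the two lines, within about 0.7 mm of the middle. When I pressed, it moved back about as far as the board's 0.02 rad spring lift should give, so I take the board to be home on its frame.

**Push:** it held steady at about 7–8 N down, with about 2–4 N sideways. It reached 16 N for a moment as the fingers first made contact, and I eased it off.

**Placement:** the level is centred across the outline. Along it, the level sits about 1.5–2.5 mm towards the knob, and there is only 2 mm to spare at each end. My measurements of this disagreed by 1–2 mm, so the knob-side end may just touch or slightly cross the pencil line.

**Other things:** I did not touch the sanding block or the tin. I only saw them in passing and did not measure them again at the end.

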